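# Stack the clutch plates on the splined hub

### The job

Carry on building the clutch pack on the holding stand: first slide the thin plain separator plate down over the splined hub until it lies flat on the friction disc already fitted, with its ear on the opposite side from the fitted disc's ear, then slide the thick friction disc down on top of it with its ear on the same side as the fitted disc's ear. Both must be fully home and let go; feel for the splines gently instead of forcing the plates down, and leave the other things on the bench alone.

Things in the scene. Friction and masses are not known exactly. Their poses are not given: they have to be found in the camera images.
- stand: Grey holding stand fixed to the bench. Origin: centre of its underside, on the hub's vertical axis; z up. Base 130 (x) by 90 (y) by 12 mm, then a pedestal of diameter 56 mm up to 30 mm, carrying the upright splined hub. The ear of the friction disc already fitted points to the stand's +x side, turned by the hub's unmeasured angle. Over 40 N between plate and hub (pressing or jamming on splines) damages it.
- fitted_top (a point): Point on the hub axis at the flat top of the fitted friction disc, 39 mm above the stand's origin (axes are the stand's). Hub and fitted disc are clamped rigidly together, turned about z from the stand's x by an angle that differs each time, up to 0.6 rad either way, and is not measured. The loose ears go exactly in line with (disc) or opposite (separator) the fitted ear.
- spline_top (a point): Point on the hub axis 58 mm above the stand's origin (axes are the stand's): top of the 4 hub splines, ribs 12 mm wide, 90 degrees apart, 39 mm over their outsides, square-topped. A plate turned wrong rests here on its teeth; turned to within about 3 degrees of a spline position it sinks between them and slides down freely, about 1 mm play. A position 90 degrees off is wrong.
- hub_top (a point): Centre of the hub's top, 71 mm above the stand's origin (axes are the stand's). A smooth round core, diameter 29.4 mm, stands above the splines to height 64 mm, then tapers to diameter 21 mm at the top, to centre the plates.
- separator_center (a point): Centre (half-way up) of the loose separator, flat on a wood block 44 by 44 by 20 mm: plain steel ring 6 mm thick, bore 43, outside 70 mm, two flats 62 mm apart across its y (32 mm long), 4 inward teeth 12 mm wide, 90 degrees apart, tips 15.7 mm from the axis, one in line with the ear. Square ear, 14 mm wide, along +x to 51 mm from the centre. z up. 0.06 to 0.11 kg. Home: 42 mm above the stand's origin.
- separator_ear (a point): Point in the separator's ear, 45 mm from its centre along its +x, half-way up.
- disc_center (a point): Centre (half-way up) of the loose friction disc, flat on a wood block 44 by 44 by 20 mm: same outline, bore, teeth and flats (62 mm apart across its y) as the separator, but 9 mm thick, grooved facings on both sides and a forked ear (two 7 mm prongs, 24 mm over both) along +x to 51 mm from the centre. z up. 0.07 to 0.14 kg. Home on the separator: 49.5 mm above the stand's origin.
- disc_ear (a point): Point between the prongs of the disc's forked ear, 45 mm from its centre along its +x, half-way up.
- hammer: Bystander: hammer lying on the bench.
- spanner: Bystander: spanner lying on the bench.
- spray_can: Bystander: grey metal can standing on the bench, 60 mm wide, 170 mm tall.
Things that resemble listed ones, but are neither listed nor needed, are in the scene too. Leave any turquoise or yellow look-alike of the part that bears disc_center alone.

How it is judged:
On the way, in this order (a step that is already met when the one before it is completed fails the run):
1. The separator is seated on the fitted disc, its ear opposite the fitted ear, and let go (horizontal distance between separator_center and stand below 0.003 m and z of separator_center in the frame of stand below 0.0438 m and angle between separator_center's own z axis and vertical below 0.08 rad and x of separator_ear in the frame of stand below -0.0318 m and contact force between the fingers and separator below 0.2 N), for 0.2 s.
2. The friction disc is seated on the separator, its ear on the side of the fitted ear, and let go (horizontal distance between disc_center and stand below 0.003 m and z of disc_center in the frame of stand below 0.0515 m and angle between disc_center's own z axis and vertical below 0.08 rad and x of disc_ear in the frame of stand above 0.0318 m and contact force between the fingers and disc below 0.2 N), for 0.2 s.
At the end, for the whole second after the job is handed in: Separator home on the fitted disc, disc home on the separator (each within 2 mm of seated height, 3 mm of the hub axis, flat to 0.08 rad); separator ear opposite and disc ear in line with the fitted ear (not a spline off); both released and at rest (all of step 1 and all of step 2 and linear speed of each of separator, disc below 0.02 m/s); the robot touches nothing.
It fails at once if A plate is pressed against the stand, hub or fitted disc with more than 40 N (contact force between any of separator, disc and stand above 40 N).
It fails at once if The two plates are pressed together with more than 40 N (contact force between separator and disc above 40 N).
It fails at once if A bystander (hammer, spanner, can) is moved more than 20 mm (distance of any of hammer, spanner, spray_can from where it was at the start of the episode above 0.02 m).
It also fails if it takes over 72 s, if anything falls off the work surface, if the arm or the gripper's body presses on something with over 40 N, if the wrist force passes 120 N, or if a joint passes its speed limit or range.

### The arm

A 6-joint arm with a two-finger parallel gripper is mounted at the origin on the work surface. World frame = base frame: x ahead of the robot, y to its left, z up, the work surface at z = 0. Lengths are in m, angles in rad, forces in N, time in s.
With the tool pointing down it reaches from about 0.3 to 0.875 m from the base axis. Payload 6.4 kg.
Tool frame: the origin (TCP) lies at the very end of the fingers, on their centre line; the grasp point (between the pads) lies 19 mm behind it (ctrl.hold_point_z is the distance from the TCP to the grasp point, in m); y points along the fingers, x is the direction in which the jaws open and shut, and the axes are right-handed (so a half turn about y gives the same grasp; the last joint's range is limited). The gripper opens to 85 mm and grips with 20 to 120 N. Pads are 22 mm wide; open, the fingers measure 114 mm over their backs; the gripper's body (76 mm by 85 mm) begins 54 mm behind the grasp point. The pads swing forward as they close: fully open they stand 13 mm farther back than shut.
Start: joints at [-1.376, 0.181, 1.607, -0, 1.354, -0.206], TCP at [0.224, -0.529, 0.231] pointing down, gripper open.
Joint ranges: [-2.99, 2.99], [-0.89, 2.07], [0.3, 2.58], [-1.14, 4.28], [0, 2.63], [-3.12, 3.12]. Speed limits (rad/s): [2.57, 2.57, 3.01, 3.14, 3.14, 3.14].

### API

Orientations are given as a unit quaternion [w, x, y, z].
In Python, from bench import ctrl, imaging gives the robot as it stands.
- The arm moves only by the shell command python3 -m jog 'ROWS'. ROWS is JSON, a list of rows, each a list of 3 entries, a list of its own where there are three numbers: the shift along the tool's x, y, z in cm, then the turn, a rotation vector about the tool's x, y, z in rad, then the finger opening in cm, from 0 to 8.54. A call has 1 to 12 rows; each row shifts and turns the pose as measured when the row begins, along the tool's axes as they then stand; what a row does not reach is not made up. A row lasts 1/12 s, in which the tool goes at most 41.7 mm and 7.16 degrees, less where a joint would pass 70% of its speed; a pose out of reach is approached as far as the arm can. A call is refused whole if a number of a shift passes 4.17 or a number of a turn 0.125, either way. A call with a gripper value outside its range is refused whole. The fingers move at their own pace and stop on an object; the grip force is fixed at half the most. Time passes only in rows, so rows that do not move let the fingers close. It gives the time, the measured TCP pose, the force and the opening at its end, in the units of the state.
- ctrl.get_obs(): the state, without advancing time (a new reading comes with each control period).
- imaging.camera(name): name is "scene" or "side" or "wrist"; returns a dict with "frame" (480x640x3 uint8, red, green, blue), "depth" (480x640 float32, m along the optical axis (not along the pixel's ray), 0 where there is no reading), "K" (3x3 intrinsics, pixels), "R" (3x3) and "t" (3): a world point X has camera coordinates R X + t. Camera axes: x right, y down, z forward; pixel columns grow to the right and rows downward; lengths in m; the calibration is good to about 2 mm. A picture is of the moment at which its call begins.
- ctrl.hand_in(): hands the job in, once; it reports no verdict.
The state is a dict: "time_s": time; "q": joint angles; "dq": joint speeds; "joint_efforts": joint torques, N m; "eef_pos": TCP position; "eef_rot": TCP orientation; "wrist_force": force on the tool from outside, world axes, zero at the start; "torque": the same for the moment, N m; "opening": opening from 0.0 (shut) to 1.0 (fully open).
Only numpy, scipy, OpenCV 4.12 (cv2) and the standard library are available. Lean on these libraries where they do the work, as an engineer would, in place of code of your own. Each camera call takes 0.05 s, during which the arm holds its last target. There are 200 camera calls.

## Working session

There is one attempt and no reset: what is moved stays moved. The work goes in short steps, Python scripts to look and compute and a shell command to move; the robot and the scene stay as the last step left them, time stands still between calls to the robot, and variables do not carry over. Pictures are saved under pics/ and viewed, about 8 in all and at most 12, crops included, and the job is handed in when it is done.

```bash
ls; mkdir -p pics
python3 - <<'E'
from bench import ctrl, imaging
import cv2,numpy as np
o=ctrl.get_obs(); print(o, ctrl.hold_point_z)
ims=[]
for n in("scene","side"):
    c=imaging.camera(n); np.savez(f"pics/{n}0.npz",**c); 
    cv2.imwrite(f"pics/{n}0.png",c["frame"][:,:,::-1]); print(n,c["K"],c["R"],c["t"])
E
```

```text
pics
{'time_s': 0.0, 'q': array([-1.37629551e+00,  1.81532590e-01,  1.60801581e+00, -1.92677163e-05,
        1.35383885e+00, -2.06297010e-01]), 'dq': array([-1.53032386e-03, -8.97173442e-04,  7.59013249e-04, -7.34052977e-04,
        8.76382583e-06,  5.03062836e-04]), 'joint_efforts': array([-1.94335407e-03, -4.44874084e+01, -3.51339304e+01, -5.39960238e-04,
        9.21019411e-03,  1.84201940e-05]), 'eef_pos': array([ 0.22423768, -0.52885559,  0.23038516]), 'eef_rot': array([ 0.58997095, -0.58907773,  0.39091282, -0.39001138]), 'wrist_force': array([-0.78024157, -0.26353565, -0.88952551]), 'torque': array([-0.07321647, -0.0372631 , -0.02139601]), 'opening': 0.9972166477688539} 0.0187
scene [[543.35891501   0.         315.41436832]
 [  0.         543.35891501 243.82253831]
 [  0.           0.           1.        ]] [[ 0.57686144  0.81672235  0.01398137]
 [ 0.70391267 -0.48835312 -0.51576951]
 [-0.41441264  0.3073692  -0.85661329]] [-0.38704167 -0.39962639  1.63771511]
side [[621.45727831   0.         324.72925705]
 [  0.         621.45727831 235.77093695]
 [  0.           0.           1.        ]] [[-0.99843909 -0.05235129 -0.01946095]
 [-0.0161641   0.60438099 -0.79653144]
 [ 0.05346127 -0.79497356 -0.60428382]] [0.60906203 0.06659864 1.53905089]
```

View pics/scene0.png

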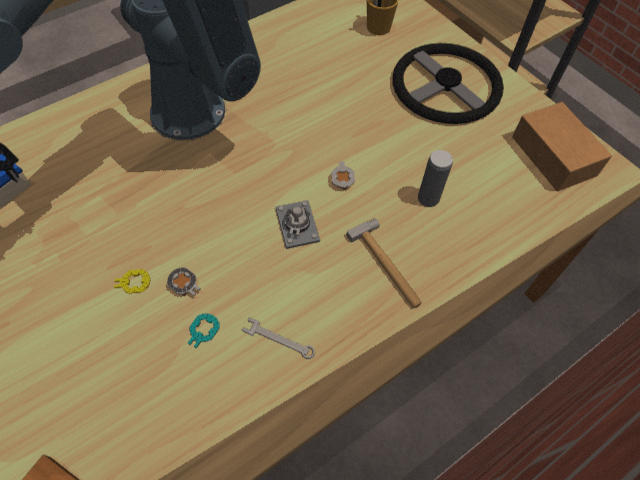

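View pics/side0.png

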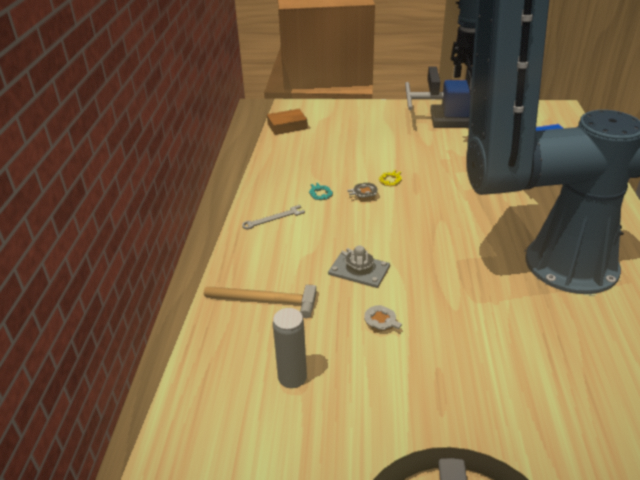

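Scene view: separator, a light grey ring, at (343,178); stand at (298,224). Candidates for the disc are the dark grey forked ring at (183,283), the yellow one at (135,282) and the turquoise one at (204,328). The dark grey one sits on a wood block and fits the description; the coloured two are look-alikes. I'll confirm this in an enlarged crop and triangulate.

```bash
cat > h.py <<'E'
import numpy as np, cv2
from scipy.spatial.transform import Rotation as Ro
def ray(c,u,v):
    d=c["R"].T@(np.linalg.inv(c["K"])@np.array([u,v,1.])); return -c["R"].T@c["t"], d/np.linalg.norm(d)
def plane(c,u,v,z):
    o,d=ray(c,u,v); return o+d*(z-o[2])/d[2]
def tri(obs):
    A=np.zeros((3,3));b=np.zeros(3)
    for c,u,v in obs:
        o,d=ray(c,u,v);P=np.eye(3)-np.outer(d,d);A+=P;b+=P@o
    X=np.linalg.solve(A,b); r=[np.linalg.norm((np.eye(3)-np.outer(ray(*q)[1],ray(*q)[1]))@(X-ray(*q)[0])) for q in obs]
    return X,r
def proj(c,X):
    p=c["K"]@(c["R"]@np.asarray(X)+c["t"]); return p[:2]/p[2]
def tcp(o):
    w,x,y,z=o["eef_rot"]; return Ro.from_quat([x,y,z,w]).as_matrix(), np.array(o["eef_pos"])
E
python3 - <<'E'
from h import *
s=dict(np.load("pics/scene0.npz")); d=dict(np.load("pics/side0.npz"))
for n,a,b in(("sep",(343,178),(380,318)),("disc",(182,281.5),(366,191)),("hubtop",(297.5,209),(359.5,250)),("yel",(136,282),(391,178))):
    print(n,*tri([(s,*a),(d,*b)]))
def cr(c,u,v,w,h,k): 
    return cv2.resize(np.ascontiguousarray(c["frame"][v-h:v+h,u-w:u+w,::-1]),None,fx=k,fy=k,interpolation=cv2.INTER_CUBIC)
a=np.vstack([np.hstack([cr(s,183,290,50,37,4),cr(s,343,178,50,37,4)]),np.hstack([cr(d,366,187,50,37,4),cr(s,298,224,50,37,4)])])
cv2.imwrite("pics/crop1.png",a)
E
```

```text
sep [0.477577   0.2269813  0.01644778] [np.float64(0.002464737165451619), np.float64(0.0024647371654516158)]
disc [ 0.50835723 -0.28644696  0.01555505] [np.float64(0.0027131221385268416), np.float64(0.002713122138527073)]
hubtop [0.52305147 0.04737372 0.06593769] [np.float64(0.00031286851660888035), np.float64(0.00031286851660897934)]
yel [ 0.43478022 -0.37913394  0.00125775] [np.float64(0.004625008032958299), np.float64(0.004625008032958236)]
```

View pics/crop1.png

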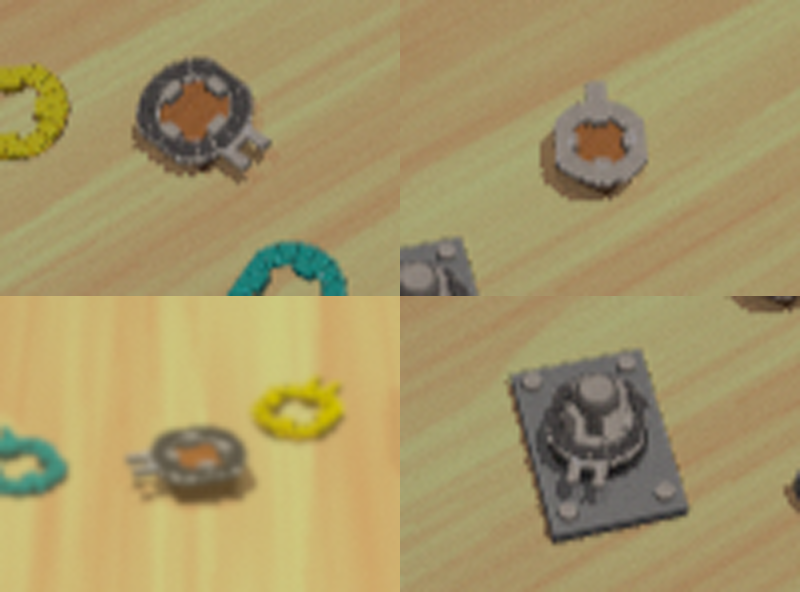

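The crop confirms it: the dark disc has a forked ear and lies on a wood block, while the yellow and turquoise ones lie flat on the bench. The separator has a single square ear. The fitted forked ear points image-down on the stand. Next I fly over the hub.

```bash
cat >> h.py <<'E'
def plan(target,yaw=None):
    """tool y is the approach axis; yaw=world direction of tool x. Prints shift (cm, tool axes now) and rotvec to apply after it."""
    from bench import ctrl
    o=ctrl.get_obs(); R,p=tcp(o)
    cur=np.arctan2(R[1,0],R[0,0]); 
    print("t %.2f pos %s yawx %.4f y-axis %s open %.3f F %s q6 %.2f"%(o["time_s"],np.round(p,4),cur,np.round(R[:,1],4),o["opening"],np.round(o["wrist_force"],1),o["q"][5]))
    if target is None: return
    print("shift cm",np.round(100*R.T@(np.array(target)-p),2))
    y=cur if yaw is None else yaw
    x=np.array([np.cos(y),np.sin(y),0]); yy=np.array([0,0,-1.]); G=np.column_stack([x,yy,np.cross(x,yy)])
    print("rotvec",np.round(Ro.from_matrix(R.T@G).as_rotvec(),4)); print("shift cm after turn",np.round(100*G.T@(np.array(target)-p),2))
E
python3 -c "
from h import *
plan([.523,.047,.26],0)
from bench import imaging
c=imaging.camera('wrist');from bench import ctrl
R,p=tcp(ctrl.get_obs());print('cam pos in tool',R.T@(-c['R'].T@c['t']-p));print('cam axes in tool',c['R']@R);print(c['K'])
s=dict(np.load('pics/scene0.npz'));print(plane(s,430,198,0),plane(s,363,230,0.02))"
```

```text
t 0.10 pos [ 0.2242 -0.5289  0.2305] yawx -1.1700 y-axis [-3.0e-04  1.5e-03 -1.0e+00] open 1.003 F [ 0.5  0.4 -0.4] q6 -0.21
shift cm [-41.38  -2.87  49.98]
rotvec [-1.10e-03 -1.17e+00 -1.20e-03]
shift cm after turn [29.88 -2.95 57.59]
cam pos in tool [ 0.00025793 -0.14224703  0.07868286]
cam axes in tool [[ 9.99997511e-01  7.36709763e-05  2.22987594e-03]
 [ 2.14572470e-03 -3.05580912e-01 -9.52163695e-01]
 [ 6.11260694e-04  9.52166110e-01 -3.05580309e-01]]
[[389.33910517   0.         318.00754599]
 [  0.         389.33910517 233.40533762]
 [  0.           0.           1.        ]]
[0.66075504 0.39034275 0.        ] [0.6473774  0.16680748 0.02      ]
```

```bash
A='[[[-2.6,-0.18,3.12],[0,0,0],8.5],[[-2.6,-0.18,3.12],[0,0,0],8.5],[[-2.6,-0.18,3.12],[0,0,0],8.5],[[-2.6,-0.18,3.12],[0,0,0],8.5],[[-2.6,-0.18,3.12],[0,0,0],8.5],[[-2.6,-0.18,3.12],[0,0,0],8.5],[[-2.6,-0.18,3.12],[0,0,0],8.5],[[-2.6,-0.18,3.12],[0,0,0],8.5]]' >/dev/null
python3 -m jog '[[[-2.6,-0.18,3.12],[0,0,0],8.5],[[-2.6,-0.18,3.12],[0,0,0],8.5],[[-2.6,-0.18,3.12],[0,0,0],8.5],[[-2.6,-0.18,3.12],[0,0,0],8.5],[[-2.6,-0.18,3.12],[0,0,0],8.5],[[-2.6,-0.18,3.12],[0,0,0],8.5],[[-2.6,-0.18,3.12],[0,0,0],8.5],[[-2.6,-0.18,3.12],[0,0,0],8.5],[[-2.6,-0.18,3.12],[0,0,0],8.5],[[-2.6,-0.18,3.12],[0,0,0],8.5],[[-2.6,-0.18,3.12],[0,0,0],8.5],[[-2.6,-0.18,3.12],[0,0,0],8.5]]'
python3 -c "
from h import *
plan([.523,.047,.26],0)"
```

```text
time_s: 1.15
eef_pos: [0.4485, -0.0888, 0.2495]
eef_rot: [0.587, -0.586, 0.396, -0.394]
wrist_force: [1.7, -1.2, -0.0]
opening: 0.991
t 1.15 pos [ 0.4485 -0.0888  0.2495] yawx -1.1855 y-axis [-0.0018  0.0039 -1.    ] open 0.991 F [ 1.7 -1.2 -0. ] q6 0.73
shift cm [-9.79 -1.01 12.01]
rotvec [-0.0024 -1.1855 -0.0038]
shift cm after turn [ 7.45 -1.05 13.58]
```

```bash
python3 -m jog '[[[-2.6,-0.25,3.1],[0,0,0],8.5],[[-2.6,-0.25,3.1],[0,0,0],8.5],[[-2.6,-0.25,3.1],[0,0,0],8.5],[[-2.2,-0.25,2.8],[0,0,0],8.5],[[0,0,0],[0,0,0],8.5]]'
python3 -c "
from h import *
plan([.523,.047,.26],0)
from bench import imaging
c=imaging.camera('wrist');np.savez('pics/w1.npz',**c);cv2.imwrite('pics/w1.png',c['frame'][:,:,::-1]);print(proj(c,[.523,.047,.066]))"
```

```text
time_s: 1.57
eef_pos: [0.525, 0.0612, 0.2602]
eef_rot: [0.589, -0.586, 0.394, -0.392]
wrist_force: [-1.1, 0.6, 0.7]
opening: 0.995
t 1.57 pos [0.525  0.0612 0.2602] yawx -1.1793 y-axis [ 3.0e-04  5.8e-03 -1.0e+00] open 0.995 F [-1.1  0.6  0.7] q6 1.07
shift cm [ 1.24  0.01 -0.73]
rotvec [-0.0053 -1.1793 -0.0031]
shift cm after turn [-0.2   0.02 -1.42]
[332.47544185 210.35356757]
```

View pics/w1.png

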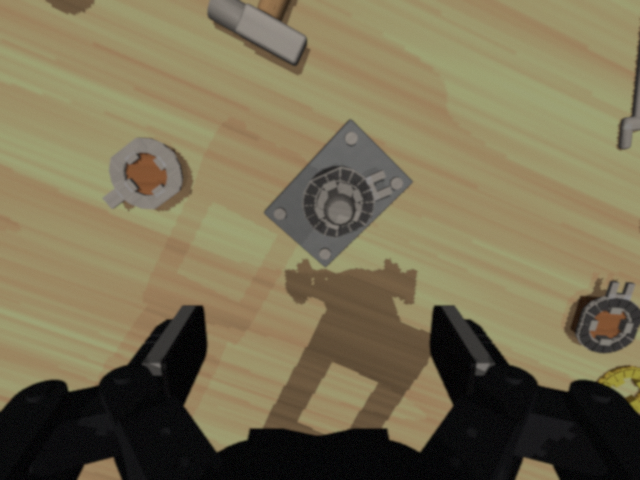

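The wrist view shows the separator at (146,174) with its ear toward (112,200), the stand with corners (351,121), (412,182), (326,266) and (265,211), and the fitted fork near (380,186). I measure these and enlarge the hub.

Run:
```python
from h import *
c=dict(np.load("pics/w1.npz")); s=dict(np.load("pics/scene0.npz")); d=dict(np.load("pics/side0.npz"))
P=[plane(c,u,v,.012) for u,v in((351,121),(412,182),(326,266),(265,211))]
C=np.mean(P,0); print("stand",C,[np.linalg.norm(P[i]-P[(i+1)%4]) for i in range(4)])
ex=(P[0]+P[1]-P[2]-P[3])/2; print("x yaw",np.arctan2(ex[1],ex[0]), "len",np.linalg.norm(ex))
hub,_=tri([(s,297.5,209),(d,359.5,250),(c,341,208)]);print("hubtop3",hub,_)
# separator mask
f=c["frame"].astype(int); hsv=cv2.cvtColor(c["frame"],cv2.COLOR_RGB2HSV)
roi=np.zeros(f.shape[:2],bool); roi[125:225,90:195]=1
m=(roi&(hsv[...,1]<45)&(hsv[...,2]>110)).astype(np.uint8)
n,l,st,_=cv2.connectedComponentsWithStats(m); k=1+np.argmax(st[1:,4]); m=(l==k).astype(np.uint8); print("sep",st[k])
cn=max(cv2.findContours(m,cv2.RETR_EXTERNAL,cv2.CHAIN_APPROX_NONE)[0],key=cv2.contourArea)[:,0]
W=np.array([plane(c,u,v,.026)[:2] for u,v in cn])
ctr=W.mean(0)
for i in range(15):
    g=W[np.linalg.norm(W-ctr,axis=1)<.037]; A=np.c_[2*g,np.ones(len(g))]; ctr=np.linalg.lstsq(A,(g**2).sum(1),rcond=None)[0][:2]
far=W[np.linalg.norm(W-ctr,axis=1)>.041]; e=far.mean(0)-ctr
print("sep ctr",ctr,"ear yaw",np.arctan2(e[1],e[0]),"max r",np.linalg.norm(W-ctr,axis=1).max(), proj(c,[*ctr,.026]))
print("tri sep",tri([(c,*proj(c,[*ctr,.026])),(s,343,178),(d,380,318)]))
x0,y0=285,150
a=cv2.resize(c["frame"][y0:y0+100,x0:x0+133,::-1],None,fx=6,fy=6,interpolation=cv2.INTER_CUBIC); cv2.imwrite("pics/crop2.png",a)
```

```text
stand [0.52582378 0.04063496 0.012     ] [np.float64(0.08649935858230386), np.float64(0.1258258106684996), np.float64(0.08823690336565947), np.float64(0.12463446308439166)]
x yaw -0.3684470983194887 len 0.1252271158862529
hubtop3 [0.52493845 0.04439298 0.06590463] [np.float64(0.002973284102607428), np.float64(0.002737422124571417), np.float64(0.00460889030396764)]
sep [ 103  138   79   71 2757]
sep ctr [0.47768513 0.22407095] ear yaw 2.5652898235594965 max r 0.05139993855841349 [145.12079246 173.86443969]
tri sep (array([0.47664136, 0.22714931, 0.01670256]), [np.float64(0.001828436081118589), np.float64(0.00334683682089642), np.float64(0.0016503757636052313)])
```

View pics/crop2.png

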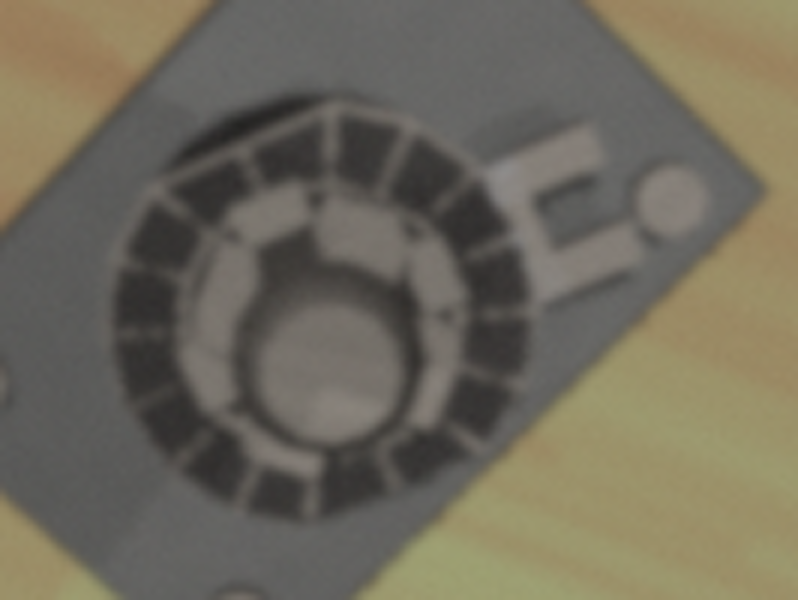

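Run:
```python
from h import *
c=dict(np.load("pics/w1.npz")); s=dict(np.load("pics/scene0.npz")); d=dict(np.load("pics/side0.npz"))
q=lambda u,v:(285+(u+.5)/6-.5,150+(v+.5)/6-.5)
print("hub",plane(c,*q(334,368),.071),tri([(s,297.5,209),(d,359.5,250),(c,*q(334,368))]))
F=plane(c,*q(322,310),.039); T=plane(c,*q(621,195),.039); B=plane(c,*q(515,242),.039)
a=lambda v:np.arctan2(v[1],v[0])
H=plane(c,*q(334,368),.071)
print("fit ctr",F,"tip r",np.linalg.norm(T-F),a(T-F),a(T-B),"from hub",a(T-H))
# flat line direction and prong edges
for p,r in(((160,185),(330,100)),((490,180),(597,122)),((540,305),(640,262))): print(a(plane(c,*q(*r),.039)-plane(c,*q(*p),.039)))
h=plane(c,*q(597,122),.039)-plane(c,*q(643,266),.039); print("across",a(h)-np.pi/2,np.linalg.norm(h))
plan([.4777,.2245,.12],2.565-np.pi/2)
```

```text
hub [0.52626771 0.04114155 0.071     ] (array([0.5239948 , 0.04427826, 0.06589129]), [np.float64(0.0029582215552896767), np.float64(0.002122708128430173), np.float64(0.004052266950385256)])
fit ctr [0.52736215 0.04197863 0.039     ] tip r 0.05008655236777441 -0.7991626946810612 -0.7467284419060893 from hub -0.7719420004128676
-0.7114904952257742
-0.668517635581373
-0.7545969170804616
across -0.8214241383064369 0.02423183307476795
t 1.62 pos [0.5238 0.0594 0.2597] yawx -1.1791 y-axis [-0.0015  0.0045 -1.    ] open 0.994 F [-0.  -0.1  0.2] q6 1.06
shift cm [-16.95  14.05   2.03]
rotvec [-0.0053 -2.1733 -0.0023]
shift cm after turn [11.33 13.97 12.87]
```

```bash
python3 -m jog '[[[-3.4,1.5,0.4],[0,0,0],8.5],[[-3.4,1.5,0.4],[0,0,0],8.5],[[-3.4,1.5,0.4],[0,0,0],8.5],[[-3.4,1.5,0.4],[0,0,0],8.5],[[-3.2,1.5,0.4],[0,0,0],8.5],[[0,0,0],[0,0.122,0],8.5],[[0,0,0],[0,0.122,0],8.5],[[0,0,0],[0,0.122,0],8.5],[[0,0,0],[0,0.122,0],8.5],[[0,0,0],[0,0.122,0],8.5],[[0,0,0],[0,0.122,0],8.5],[[0,0,0],[0,0.122,0],8.5]]'
python3 -m jog '[[[0,0,0],[0,0.122,0],8.5],[[0,0,0],[0,0,0],8.5]]'
python3 - <<'E'
from h import *
from bench import imaging
plan([.4777,.2245,.12],2.565+np.pi/2)
c=imaging.camera('wrist');np.savez('pics/w2.npz',**c);cv2.imwrite('pics/w2.png',c['frame'][:,:,::-1]);print(proj(c,[.4777,.2245,.026]))
E
```

```text
time_s: 2.62
eef_pos: [0.4722, 0.2182, 0.177]
eef_rot: [0.359, -0.367, 0.607, -0.606]
wrist_force: [-0.4, -0.5, 0.8]
opening: 0.999
time_s: 2.78
eef_pos: [0.4716, 0.2158, 0.1762]
eef_rot: [0.318, -0.327, 0.629, -0.629]
wrist_force: [0.0, 0.2, 0.4]
opening: 0.997
t 2.78 pos [0.4716 0.2158 0.1762] yawx -2.1936 y-axis [-0.0117 -0.0053 -0.9999] open 0.997 F [0.  0.2 0.4] q6 2.40
shift cm [-1.13  5.61  0.02]
rotvec [ 0.0066 -0.0462  0.0109]
shift cm after turn [-1.06  5.62  0.03]
[302.1431962  213.93665924]
```

View pics/w2.png

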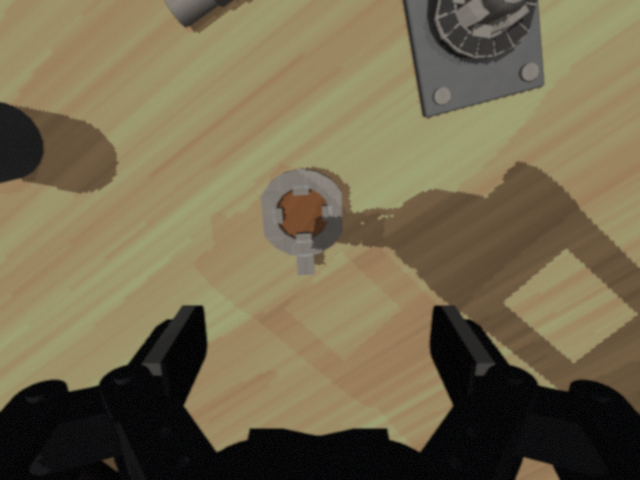

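The separator is at (302,213), exactly where predicted, with its ear at (306,267). I refine its centre, angle and height from the two wrist views.

```bash
cat >> h.py <<'E'
def ring(c,box,z,smax=60,vmin=70):
    """ring centre and ear yaw from contour of grey region in box (x0,y0,x1,y1), on plane z"""
    hsv=cv2.cvtColor(c["frame"],cv2.COLOR_RGB2HSV); x0,y0,x1,y1=box
    m=np.zeros(hsv.shape[:2],np.uint8); m[y0:y1,x0:x1]=((hsv[...,1]<smax)&(hsv[...,2]>vmin))[y0:y1,x0:x1]
    m=cv2.morphologyEx(m,cv2.MORPH_OPEN,np.ones((3,3)))
    cn=max(cv2.findContours(m,cv2.RETR_EXTERNAL,cv2.CHAIN_APPROX_NONE)[0],key=cv2.contourArea)[:,0]
    W=np.array([plane(c,u,v,z)[:2] for u,v in cn]); ctr=np.median(W,0)
    for i in range(20):
        g=W[np.linalg.norm(W-ctr,axis=1)<.037]; ctr=np.linalg.lstsq(np.c_[2*g,np.ones(len(g))],(g**2).sum(1),rcond=None)[0][:2]
    r=np.linalg.norm(W-ctr,axis=1); e=W[r>.041].mean(0)-ctr
    print("ctr",ctr,"px",proj(c,[*ctr,z]),"ear yaw",np.arctan2(e[1],e[0]),"rmax",r.max(),"rmed",np.median(r))
    return proj(c,[*ctr,z])
E
python3 - <<'E'
from h import *
a=dict(np.load("pics/w1.npz"));c=dict(np.load("pics/w2.npz"))
p1=ring(a,(90,125,195,225),.026,45,110)
hsv=cv2.cvtColor(c["frame"],cv2.COLOR_RGB2HSV); print(hsv[[185,235,225,265,180],[280,330,335,306,345]])
p2=ring(c,(250,155,355,290),.026)
print(tri([(a,*p1),(c,*p2)]))
E
```

```text
ctr [0.47769724 0.22407345] px [145.12150901 173.85193479] ear yaw 2.5711337821754383 rmax 0.0514080923183267 rmed 0.03407070356674477
[[ 15  24 126]
 [ 17  25  72]
 [ 17  25  71]
 [ 18  25 124]
 [ 26  77 155]]
ctr [0.47384199 0.22910399] px [300.31408014 221.13241707] ear yaw 2.6248097635795746 rmax 0.045918566105668635 rmed 0.02923870089549534
(array([ 0.46663933,  0.23605578, -0.00806428]), [np.float64(0.00023841914729917196), np.float64(0.00023841914729927116)])
```

Run:
```python
from h import *
a=dict(np.load("pics/w1.npz"));c=dict(np.load("pics/w2.npz"))
p1=ring(a,(90,125,195,225),.026,45,110)
for v in(50,60): p2=ring(c,(250,155,355,290),.026,45,v)
print(tri([(a,*p1),(c,*p2)]))
plan([.4777,.2241,.007],2.565+np.pi/2)
```

```text
ctr [0.47769724 0.22407345] px [145.12150901 173.85193479] ear yaw 2.5711337821754383 rmax 0.0514080923183267 rmed 0.03407070356674477
ctr [0.47802267 0.22449865] px [301.89852897 213.60980376] ear yaw 2.573417489157133 rmax 0.05116335872649443 rmed 0.03390850262401793
ctr [0.47802267 0.22449865] px [301.89852897 213.60980376] ear yaw 2.573417489157133 rmax 0.05116335872649443 rmed 0.03390850262401793
(array([0.47763068, 0.22452295, 0.02511742]), [np.float64(0.00025335590153966207), np.float64(0.00025335590153965616)])
t 2.83 pos [0.4716 0.2157 0.1762] yawx -2.1877 y-axis [-0.0117 -0.0054 -0.9999] open 1.000 F [-0.6  0.   0.2] q6 2.39
shift cm [-1.22 16.91  0.12]
rotvec [ 0.0066 -0.0403  0.011 ]
shift cm after turn [-1.03 16.92  0.05]
```

```bash
python3 -m jog '[[[-1.0,0,0.05],[0.007,-0.045,0.011],8.5],[[0,3,0],[0,0,0],8.5],[[0,3,0],[0,0,0],8.5],[[0,3,0],[0,0,0],8.5],[[0,2,0],[0,0,0],8.5],[[0,0,0],[0,0,0],8.5]]'
python3 -c "
from h import *
plan([.4778,.2243,.006],2.572+np.pi/2)"
```

```text
time_s: 3.33
eef_pos: [0.4814, 0.2204, 0.0652]
eef_rot: [-0.349, 0.344, -0.615, 0.618]
wrist_force: [-1.1, 0.1, -0.8]
opening: 0.995
t 3.33 pos [0.4814 0.2204 0.0652] yawx -2.1178 y-axis [ 8.2e-03  4.0e-04 -1.0e+00] open 0.995 F [-1.1  0.1 -0.8] q6 2.32
shift cm [-0.12  5.91 -0.55]
rotvec [-0.0067  0.0225 -0.0047]
shift cm after turn [-0.13  5.92 -0.51]
```

```bash
python3 -m jog '[[[-0.13,0.5,-0.5],[-0.007,0.022,-0.005],8.5],[[0,2,0],[0,0,0],8.5],[[0,2,0],[0,0,0],8.5],[[0,0,0],[0,0,0],8.5]]'
python3 -c "
from h import *
plan([.4778,.2243,.006],2.572+np.pi/2)"
```

```text
time_s: 3.67
eef_pos: [0.4795, 0.2241, 0.022]
eef_rot: [-0.341, 0.34, -0.62, 0.62]
wrist_force: [-0.6, -0.1, -0.9]
opening: 0.995
t 3.67 pos [0.4795 0.2241 0.022 ] yawx -2.1372 y-axis [ 1.5e-03  5.0e-04 -1.0e+00] open 0.995 F [-0.6 -0.1 -0.9] q6 2.35
shift cm [ 0.07  1.6  -0.16]
rotvec [-0.001   0.0032 -0.0012]
shift cm after turn [ 0.07  1.6  -0.16]
```

```bash
python3 -m jog '[[[0.07,1.0,-0.16],[0,0.003,0],8.5],[[0,0.5,0],[0,0,0],8.5],[[0,0,0],[0,0,0],5.5],[[0,0,0],[0,0,0],5.5],[[0,0,0],[0,0,0],5.5],[[0,0,0],[0,0,0],5.5],[[0,0,0],[0,0,0],5.5],[[0,0,0],[0,0,0],5.5]]'
python3 -c "
from h import *
plan([.4778,.2243,.006],2.572+np.pi/2)"
```

```text
time_s: 4.33
eef_pos: [0.4797, 0.2241, 0.0122]
eef_rot: [-0.341, 0.339, -0.619, 0.621]
wrist_force: [-0.1, -1.1, -1.7]
opening: 0.703
t 4.33 pos [0.4797 0.2241 0.0122] yawx -2.1378 y-axis [ 4.5e-03 -8.0e-04 -1.0e+00] open 0.703 F [-0.1 -1.1 -1.7] q6 2.35
shift cm [ 0.08  0.62 -0.17]
rotvec [-0.0042  0.0026 -0.0018]
shift cm after turn [ 0.08  0.62 -0.17]
```

```bash
python3 -m jog '[[[0,0,0],[0,0,0],7.6],[[0,0,0],[0,0,0],7.6],[[0.05,0.6,-0.1],[-0.004,0.002,-0.002],7.6],[[0,0.1,0],[0,0,0],7.6],[[0,0,0],[0,0,0],7.6]]'
python3 -c "
from h import *
plan([.4778,.2243,.006],2.572+np.pi/2)"
```

```text
time_s: 4.75
eef_pos: [0.4811, 0.2253, 0.0065]
eef_rot: [-0.341, 0.338, -0.62, 0.621]
wrist_force: [0.3, 0.2, -0.0]
opening: 0.889
t 4.75 pos [0.4811 0.2253 0.0065] yawx -2.1401 y-axis [ 0.0052  0.0018 -1.    ] open 0.889 F [ 0.3  0.2 -0. ] q6 2.35
shift cm [ 0.27  0.05 -0.22]
rotvec [-0.0034  0.0003 -0.0044]
shift cm after turn [ 0.27  0.05 -0.22]
```

```bash
python3 -m jog '[[[0.2,0,-0.2],[-0.003,0,-0.004],7.6],[[0,0,0],[0,0,0],7.6],[[0,0,0],[0,0,0],5.5],[[0,0,0],[0,0,0],5.5],[[0,0,0],[0,0,0],5.5],[[0,0,0],[0,0,0],5.5],[[0,0,0],[0,0,0],5.5],[[0,0,0],[0,0,0],5.5]]'
python3 -c "
from h import *
plan([.4778,.2243,.006],2.572+np.pi/2)"
python3 -m jog '[[[0,-1,0],[0,0,0],5.5],[[0,-1.5,0],[0,0,0],5.5],[[0,-2,0],[0,0,0],5.5],[[0,-3,0],[0,0,0],5.5],[[0,-4,0],[0,0,0],5.5],[[0,0,0],[0,0,0],5.5]]'
python3 - <<'E'
from h import *
from bench import imaging
# hub and final ear yaw 2.37 -> x yaw 2.37+pi/2
plan([.5265,.0415,.14],2.37+np.pi/2)
c=imaging.camera('wrist');np.savez('pics/w3.npz',**c);cv2.imwrite('pics/w3.png',c['frame'][:,:,::-1])
E
```

```text
time_s: 5.42
eef_pos: [0.478, 0.2248, 0.0067]
eef_rot: [0.339, -0.34, 0.62, -0.62]
wrist_force: [-0.8, -0.8, 1.1]
opening: 0.708
t 5.42 pos [0.478  0.2248 0.0067] yawx -2.1399 y-axis [-3.e-04 -1.e-04 -1.e+00] open 0.708 F [-0.8 -0.8  1.1] q6 2.35
shift cm [0.06 0.07 0.01]
rotvec [0.0002 0.0005 0.0003]
shift cm after turn [0.06 0.07 0.01]
time_s: 5.92
eef_pos: [0.4754, 0.2243, 0.1259]
eef_rot: [0.337, -0.342, 0.621, -0.619]
wrist_force: [2.8, 0.4, -0.3]
opening: 0.703
t 5.92 pos [0.4754 0.2243 0.1259] yawx -2.1401 y-axis [-0.0078 -0.0015 -1.    ] open 0.703 F [ 2.8  0.4 -0.3] q6 2.35
shift cm [12.65 -1.42 14.15]
rotvec [0.0051 0.2023 0.006 ]
shift cm after turn [ 9.54 -1.41 16.41]
```

View pics/w3.png

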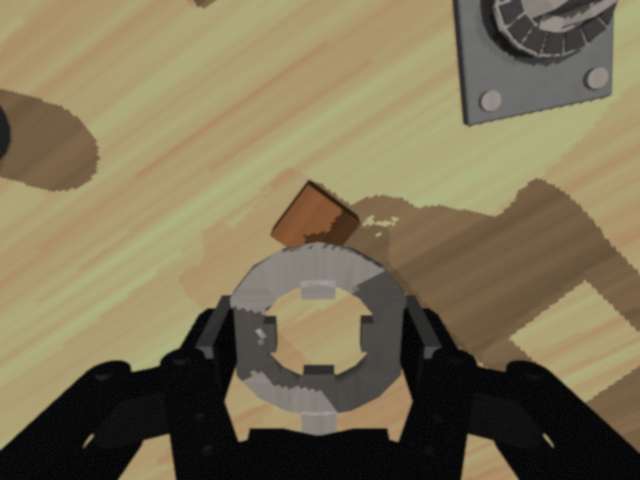

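The plate is held level across its flats, centred at (319,330), with its ear toward the gripper at (319,420). Now I carry it over the hub.

```bash
python3 -m jog '[[[0,-0.7,0],[0.005,0.101,0.006],5.5],[[0,-0.7,0],[0,0.101,0],5.5],[[1.6,0,2.8],[0,0,0],5.5],[[1.6,0,2.8],[0,0,0],5.5],[[1.6,0,2.8],[0,0,0],5.5],[[1.6,0,2.8],[0,0,0],5.5],[[1.6,0,2.8],[0,0,0],5.5],[[1.2,0,2],[0,0,0],5.5],[[0,0,0],[0,0,0],5.5]]'
python3 - <<'E'
from h import *
from bench import imaging
plan([.5265,.0415,.10],2.37+np.pi/2)
c=imaging.camera('wrist');np.savez('pics/w4.npz',**c)
from bench import ctrl
R,p=tcp(ctrl.get_obs())
print("hubtop px",proj(c,[.5265,.0415,.071]))
for b in(12,14,17,19): print(b,proj(c,p-R[:,1]*b*.001))
cv2.imwrite('pics/w4.png',cv2.resize(c['frame'][180:430,160:480,::-1],None,fx=2.4,fy=2.4,interpolation=cv2.INTER_CUBIC))
E
```

```text
time_s: 6.72
eef_pos: [0.5194, 0.0404, 0.1345]
eef_rot: [0.271, -0.277, 0.653, -0.651]
wrist_force: [0.5, -0.1, -0.9]
opening: 0.707
t 6.72 pos [0.5194 0.0404 0.1345] yawx -2.3465 y-axis [-9.6e-03 -5.0e-04 -1.0e+00] open 0.707 F [ 0.5 -0.1 -0.9] q6 2.20
shift cm [-0.6   3.45  0.45]
rotvec [ 0.0065 -0.0041  0.0071]
shift cm after turn [-0.57  3.45  0.43]
hubtop px [307.03107707 246.92790217]
12 [316.48957826 329.06917106]
14 [316.46765694 331.91908478]
17 [316.43368907 336.33512832]
19 [316.41028598 339.37768219]
```

View pics/w4.png

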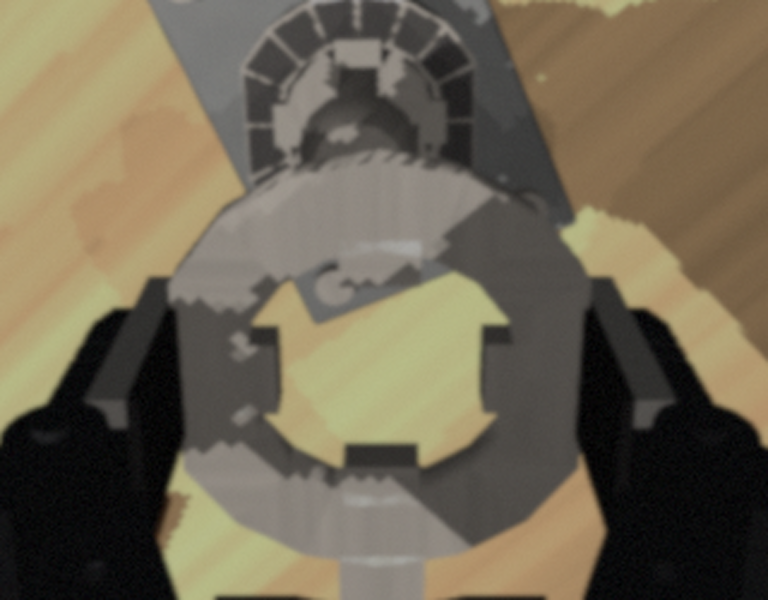

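The fitted disc's flats (248 and 472 in the crop) look upright and symmetric about x≈360, so the yaw is about right. I check the sideways offset of the hub.

Run:
```python
from h import *
c=dict(np.load("pics/w4.npz")); 
for z in(.039,.058,.064): print(z,proj(c,[.5265,.0415,z]))
# lateral world position of column 310 at fitted disc / core
R=c["R"].T
for (u,v,z) in((160+360/2.4,180+100/2.4,.039),(160+359/2.4,180+150/2.4,.064)):
    X=plane(c,u,v,z); print(z, R[:,0]@(X-[.5265,.0415,z])*1000,"mm along cam x", R[:,0])
g=cv2.cvtColor(c["frame"],cv2.COLOR_RGB2GRAY)
```

```text
0.039 [308.03416006 229.66966006]
0.058 [307.47043067 239.36873627]
0.064 [307.27363916 242.75457314]
0.039 1.291294210903045 mm along cam x [-0.69864028 -0.71544138  0.00673763]
0.064 1.337113236399107 mm along cam x [-0.69864028 -0.71544138  0.00673763]
```

```bash
python3 -c "
from h import *
plan([.5257,.0406,.075],2.37+np.pi/2)"
python3 -m jog '[[[-0.45,0.5,0.45],[0.0065,-0.004,0.007],5.5],[[0,2,0],[0,0,0],5.5],[[0,2,0],[0,0,0],5.5],[[0,0.9,0],[0,0,0],5.5],[[0,0,0],[0,0,0],5.5],[[0,0,0],[0,0,0],5.5]]'
python3 -c "
from h import *
plan([.5257,.0406,.06],2.37+np.pi/2)"
```

```text
t 6.77 pos [0.5186 0.042  0.1342] yawx -2.3465 y-axis [-1.080e-02  5.000e-04 -9.999e-01] open 0.705 F [-0.1  0.1 -1.5] q6 2.20
shift cm [-0.44  5.91  0.65]
rotvec [ 0.0081 -0.0042  0.0072]
shift cm after turn [-0.39  5.92  0.6 ]
time_s: 7.27
eef_pos: [0.5237, 0.0471, 0.0758]
eef_rot: [0.276, -0.277, 0.652, -0.649]
wrist_force: [0.4, 0.5, -0.9]
opening: 0.705
t 7.27 pos [0.5237 0.0471 0.0758] yawx -2.3384 y-axis [-0.0022  0.0033 -1.    ] open 0.705 F [ 0.4  0.5 -0.9] q6 2.20
shift cm [0.33 1.58 0.61]
rotvec [ 0.0039  0.004  -0.0008]
shift cm after turn [0.32 1.58 0.6 ]
```

```bash
python3 -m jog '[[[0.32,0.3,0.6],[0.004,0.004,0],5.5],[[0,0,0],[0,0,0],5.5]]'
python3 -c "
from h import *
plan([.5257,.0406,.06],2.37+np.pi/2)"
```

```text
time_s: 7.43
eef_pos: [0.5261, 0.0415, 0.0733]
eef_rot: [-0.276, 0.275, -0.651, 0.651]
wrist_force: [0.2, -0.6, -1.1]
opening: 0.702
t 7.43 pos [0.5261 0.0415 0.0733] yawx -2.3403 y-axis [ 1.4e-03  2.0e-04 -1.0e+00] open 0.702 F [ 0.2 -0.6 -1.1] q6 2.19
shift cm [0.09 1.33 0.04]
rotvec [-0.0008  0.0021 -0.0011]
shift cm after turn [0.09 1.33 0.04]
```

```bash
python3 -m jog '[[[0.09,0.7,0.04],[0,0.002,0],5.5],[[0,0.7,0],[0,0,0],5.5],[[0,0,0],[0,0,0],5.5]]'
python3 -c "
from h import *
plan([.5257,.0406,.05],2.37+np.pi/2)"
python3 -m jog '[[[0,0.3,0],[0,0,0],5.5],[[0,0.3,0],[0,0,0],5.5],[[0,0,0],[0,0,0],5.5]]'
python3 -c "
from h import *
plan([.5257,.0406,.047],2.37+np.pi/2)"
```

```text
time_s: 7.68
eef_pos: [0.5276, 0.0402, 0.0602]
eef_rot: [-0.277, 0.273, -0.65, 0.652]
wrist_force: [-1.3, -0.1, -1.5]
opening: 0.707
t 7.68 pos [0.5276 0.0402 0.0602] yawx -2.3425 y-axis [ 5.9e-03 -4.0e-04 -1.0e+00] open 0.707 F [-1.3 -0.1 -1.5] q6 2.19
shift cm [ 0.11  1.02 -0.17]
rotvec [-0.0046 -0.0002 -0.0038]
shift cm after turn [ 0.1   1.02 -0.17]
time_s: 7.93
eef_pos: [0.5278, 0.0399, 0.0537]
eef_rot: [-0.277, 0.273, -0.651, 0.652]
wrist_force: [0.7, -0.2, -0.6]
opening: 0.705
t 7.93 pos [0.5278 0.0399 0.0537] yawx -2.3431 y-axis [ 6.2e-03 -4.0e-04 -1.0e+00] open 0.705 F [ 0.7 -0.2 -0.6] q6 2.19
shift cm [ 0.1   0.67 -0.2 ]
rotvec [-0.0047 -0.0007 -0.004 ]
shift cm after turn [ 0.1   0.67 -0.2 ]
```

```bash
python3 -m jog '[[[0.1,0.1,-0.2],[-0.0047,0,-0.004],5.5],[[0,0,0],[0,0,0],5.5],[[0,0.25,0],[0,0,0],5.5],[[0,0.2,0],[0,0,0],5.5],[[0,0,0],[0,0,0],5.5]]'
python3 -c "
from h import *
plan([.5257,.0406,.043],2.37+np.pi/2)"
```

```text
time_s: 8.35
eef_pos: [0.5257, 0.0407, 0.0479]
eef_rot: [0.275, -0.275, 0.652, -0.651]
wrist_force: [-0.3, -0.2, -1.5]
opening: 0.704
t 8.35 pos [0.5257 0.0407 0.0479] yawx -2.3431 y-axis [-2.e-04  0.e+00 -1.e+00] open 0.704 F [-0.3 -0.2 -1.5] q6 2.20
shift cm [0.01 0.49 0.01]
rotvec [ 0.0001 -0.0007  0.0001]
shift cm after turn [0.01 0.49 0.01]
```

```bash
python3 -m jog '[[[0,0.15,0],[0,0,0],5.5],[[0,0,0],[0,0,0],5.5],[[0,0.15,0],[0,0,0],5.5],[[0,0,0],[0,0,0],5.5]]'
python3 -m jog '[[[0,0.1,0],[0,0,0],5.5],[[0,0,0],[0,0,0],5.5]]'
python3 -m jog '[[[0,0.1,0],[0,0,0],5.5],[[0,0,0],[0,0,0],5.5]]'
python3 -c "
from h import *
plan([.5257,.0406,.0257],2.37+np.pi/2)"
```

```text
time_s: 8.68
eef_pos: [0.5257, 0.0407, 0.0445]
eef_rot: [0.275, -0.275, 0.652, -0.651]
wrist_force: [0.2, 0.6, -1.9]
opening: 0.708
time_s: 8.85
eef_pos: [0.5258, 0.0407, 0.0435]
eef_rot: [-0.275, 0.275, -0.651, 0.652]
wrist_force: [0.4, -0.4, -0.8]
opening: 0.704
time_s: 9.02
eef_pos: [0.5258, 0.0407, 0.0424]
eef_rot: [-0.275, 0.275, -0.651, 0.652]
wrist_force: [-0.2, -0.1, -0.9]
opening: 0.701
t 9.02 pos [0.5258 0.0407 0.0424] yawx -2.3431 y-axis [ 1.e-04 -0.e+00 -1.e+00] open 0.701 F [-0.2 -0.1 -0.9] q6 2.20
shift cm [ 0.02  1.67 -0.  ]
rotvec [-0.0001 -0.0007 -0.    ]
shift cm after turn [ 0.02  1.67 -0.  ]
```

```bash
python3 -m jog '[[[0,0.1,0],[0,0,0],5.5],[[0,0,0],[0,0,0],5.5]]'
python3 -m jog '[[[0,0.1,0],[0,0,0],5.5],[[0,0,0],[0,0,0],5.5]]'
python3 -m jog '[[[0,0.12,0],[0,0,0],5.5],[[0,0,0],[0,0,0],5.5]]'
python3 -c "
from h import *
plan([.5257,.0406,.0257],2.37+np.pi/2)"
```

```text
time_s: 9.18
eef_pos: [0.5259, 0.0407, 0.0413]
eef_rot: [-0.275, 0.275, -0.651, 0.652]
wrist_force: [0.2, -0.9, 0.1]
opening: 0.704
time_s: 9.35
eef_pos: [0.5259, 0.0407, 0.0402]
eef_rot: [-0.275, 0.275, -0.651, 0.652]
wrist_force: [-0.3, 0.1, -1.2]
opening: 0.706
time_s: 9.52
eef_pos: [0.5259, 0.0407, 0.0389]
eef_rot: [-0.275, 0.275, -0.651, 0.652]
wrist_force: [-0.4, 0.4, -2.2]
opening: 0.704
t 9.52 pos [0.5259 0.0407 0.0389] yawx -2.3431 y-axis [ 2.e-04 -0.e+00 -1.e+00] open 0.704 F [-0.4  0.4 -2.2] q6 2.20
shift cm [ 0.02  1.32 -0.01]
rotvec [-0.0002 -0.0007 -0.0001]
shift cm after turn [ 0.02  1.32 -0.01]
```

Under 2 N at 6 mm below the spline tops, so it is between the splines. I continue down.

```bash
python3 -m jog '[[[0.02,0.2,0],[0,0,0],5.5],[[0,0.2,0],[0,0,0],5.5],[[0,0,0],[0,0,0],5.5]]'
python3 -m jog '[[[0,0.2,0],[0,0,0],5.5],[[0,0.2,0],[0,0,0],5.5],[[0,0,0],[0,0,0],5.5]]'
python3 -c "
from h import *
plan([.5257,.0406,.0257],2.37+np.pi/2)"
```

```text
time_s: 9.77
eef_pos: [0.5258, 0.0405, 0.0346]
eef_rot: [-0.275, 0.275, -0.651, 0.652]
wrist_force: [-0.7, -0.2, -1.2]
opening: 0.702
time_s: 10.02
eef_pos: [0.5265, 0.0402, 0.0313]
eef_rot: [-0.275, 0.275, -0.651, 0.652]
wrist_force: [-0.4, 0.6, -1.7]
opening: 0.702
t 10.02 pos [0.5265 0.0402 0.0313] yawx -2.3428 y-axis [ 1.2e-03 -6.0e-04 -1.0e+00] open 0.702 F [-0.4  0.6 -1.7] q6 2.19
shift cm [ 0.03  0.56 -0.08]
rotvec [-0.0013 -0.0004 -0.0004]
shift cm after turn [ 0.03  0.56 -0.08]
```

```bash
python3 -m jog '[[[0.02,0.1,-0.06],[-0.001,0,0],5.5],[[0,0,0],[0,0,0],5.5],[[0,0.12,0],[0,0,0],5.5],[[0,0,0],[0,0,0],5.5]]'
python3 -m jog '[[[0,0.12,0],[0,0,0],5.5],[[0,0,0],[0,0,0],5.5]]'
python3 -m jog '[[[0,0.08,0],[0,0,0],5.5],[[0,0,0],[0,0,0],5.5]]'
python3 -c "
from h import *
plan([.5257,.0406,.0257],2.37+np.pi/2)"
```

```text
time_s: 10.35
eef_pos: [0.5265, 0.0402, 0.0307]
eef_rot: [-0.275, 0.275, -0.651, 0.652]
wrist_force: [-1.2, -0.6, -1.7]
opening: 0.707
time_s: 10.52
eef_pos: [0.5265, 0.0402, 0.0303]
eef_rot: [-0.275, 0.275, -0.651, 0.652]
wrist_force: [-0.8, -0.1, -0.8]
opening: 0.708
time_s: 10.68
eef_pos: [0.5265, 0.0402, 0.0302]
eef_rot: [-0.275, 0.275, -0.651, 0.652]
wrist_force: [-2.3, -0.1, 0.3]
opening: 0.706
t 10.68 pos [0.5265 0.0402 0.0302] yawx -2.3419 y-axis [ 5.e-04 -9.e-04 -1.e+00] open 0.706 F [-2.3 -0.1  0.3] q6 2.19
shift cm [ 0.03  0.45 -0.08]
rotvec [-0.001   0.0005  0.0003]
shift cm after turn [ 0.03  0.45 -0.08]
```

```bash
python3 -m jog '[[[0,0.15,0],[0,0,0],5.5]]'; python3 -m jog '[[[0,0.15,0],[0,0,0],5.5]]'
python3 -c "
from bench import ctrl,imaging
import numpy as np
from h import *
o=ctrl.get_obs();print(np.round(o['q'],3),np.round(o['joint_efforts'],1),o['wrist_force'],o['torque'])
plan([.5257,.0406,.0257],2.37+np.pi/2)
ims=[]
for n,(u,v) in(('scene',(298,222)),('side',(360,262))):
    c=imaging.camera(n); ims.append(cv2.resize(c['frame'][v-45:v+45,u-60:u+60,::-1],None,fx=3.3,fy=3.3*1.6,interpolation=cv2.INTER_CUBIC)); np.savez(f'pics/{n}5.npz',**c)
cv2.imwrite('pics/c5.png',np.hstack(ims))"
```

```text
time_s: 10.77
eef_pos: [0.5266, 0.0402, 0.0295]
eef_rot: [-0.275, 0.275, -0.651, 0.652]
wrist_force: [-6.5, -0.5, 18.3]
opening: 0.703
time_s: 10.85
eef_pos: [0.5266, 0.0402, 0.029]
eef_rot: [-0.275, 0.276, -0.651, 0.652]
wrist_force: [-8.0, -0.1, 18.3]
opening: 0.702
[-1.480e-01  3.580e-01  1.853e+00 -1.000e-03  9.300e-01  2.194e+00] [ -0.5 -37.3 -25.    0.3  -2.5   0. ] [-7.98623092 -0.10726488 18.2859844 ] [-0.02864189  1.42395995  0.05459485]
t 10.85 pos [0.5266 0.0402 0.029 ] yawx -2.3413 y-axis [-1.0e-04 -1.2e-03 -1.0e+00] open 0.702 F [-8.  -0.1 18.3] q6 2.19
shift cm [ 0.03  0.33 -0.1 ]
rotvec [-0.0008  0.0011  0.0009]
shift cm after turn [ 0.03  0.33 -0.1 ]
```

View pics/c5.png

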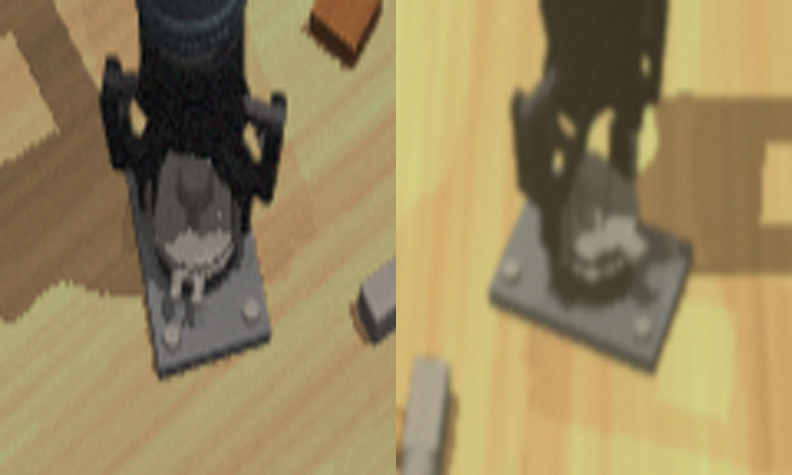

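Force rises to 18 N with the fingertips about at the fitted disc's top: at this opening the tips stand back from the TCP, so the fingers, not the plate, are probably landing. The plate is already in the splines, so I back off slightly, recentre, and let it drop.

```bash
python3 -m jog '[[[0,-0.2,0],[0,0,0],5.5],[[0.02,-0.05,-0.08],[0,0,0],5.5],[[0,0,0],[0,0,0],5.5]]'
python3 -m jog '[[[0,0,0],[0,0,0],6.6],[[0,0,0],[0,0,0],7.2],[[0,0,0],[0,0,0],7.6],[[0,0,0],[0,0,0],7.6],[[0,0,0],[0,0,0],7.6]]'
python3 - <<'E'
from h import *
plan([.5257,.0406,.10],2.37+np.pi/2)
E
python3 -m jog '[[[0,-1,0],[0,0,0],7.6],[[0,-2,0],[0,0,0],8],[[0,-3,0],[0,0,0],8.4],[[0,-3,0],[0,0,0],8.4],[[0,-2,-2.5],[0,0,0],8.4],[[0,-1,-2.5],[0,0,0],8.4],[[0,0,0],[0,0,0],8.4]]'
python3 - <<'E'
from h import *
from bench import imaging
plan([.5257,.0406,.10],2.37+np.pi/2)
c=imaging.camera('wrist');np.savez('pics/w6.npz',**c);cv2.imwrite('pics/w6.png',c['frame'][:,:,::-1]);print(proj(c,[.5257,.0406,.045]))
E
```

```text
time_s: 11.2
eef_pos: [0.5262, 0.0405, 0.0303]
eef_rot: [-0.276, 0.275, -0.651, 0.652]
wrist_force: [-1.8, -0.1, 2.6]
opening: 0.704
time_s: 11.62
eef_pos: [0.5259, 0.0407, 0.0301]
eef_rot: [-0.275, 0.275, -0.651, 0.652]
wrist_force: [0.7, -0.2, 0.8]
opening: 0.887
t 11.62 pos [0.5259 0.0407 0.0301] yawx -2.3417 y-axis [ 6.e-04 -9.e-04 -1.e+00] open 0.887 F [ 0.7 -0.2  0.8] q6 2.19
shift cm [ 0.03 -6.99 -0.  ]
rotvec [-0.0011  0.0007  0.0002]
shift cm after turn [ 0.02 -6.99 -0.01]
time_s: 12.2
eef_pos: [0.4888, 0.0761, 0.1587]
eef_rot: [0.274, -0.275, 0.652, -0.651]
wrist_force: [0.2, 0.5, 0.1]
opening: 0.983
t 12.20 pos [0.4888 0.0761 0.1587] yawx -2.3445 y-axis [-9.e-04  3.e-04 -1.e+00] open 0.983 F [0.2 0.5 0.1] q6 2.26
shift cm [-0.04  5.87  5.13]
rotvec [ 0.0008 -0.0021  0.0004]
shift cm after turn [-0.03  5.87  5.12]
[317.48456959 152.95086874]
```

View pics/w6.png

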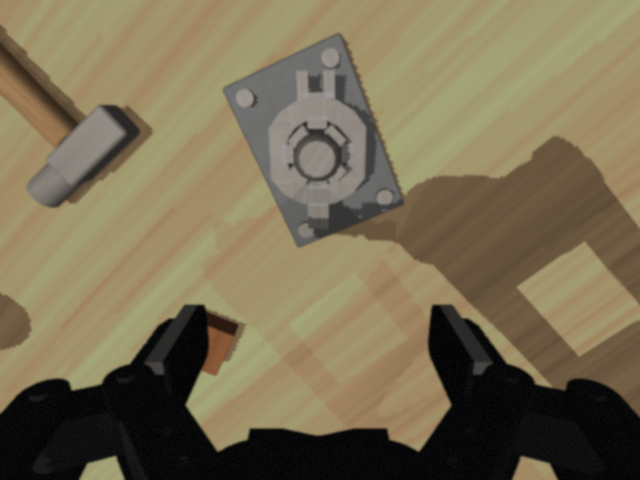

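The separator sits over the splines at (318,152), ear at (318,212), opposite the fork at (316,85). I check its height via depth and an apparent-size estimate.

```bash
cat >> h.py <<'E'
def zat(c,u,v,r=2):
    D=c["depth"][v-r:v+r+1,u-r:u+r+1]; z=np.median(D[D>0]); p=np.linalg.inv(c["K"])@[u,v,1.]*z
    return c["R"].T@(p-c["t"])
E
python3 - <<'E'
from h import *
c=dict(np.load("pics/w6.npz"))
for n,u,v in(("L",280,155),("R",355,150),("T",318,115),("B",318,196),("TL",288,125),("BR",348,182),("ear",318,212),("fork",303,85),("fork",330,85),("base",250,130),("base",380,170),("bench",150,330),("hub",317,158)): print(n,np.round(zat(c,u,v)*1000,1))
a=dict(np.load("pics/w1.npz"))
for n,u,v in(("sep on block",128,165),("bench",200,60),("disc L",585,330),("disc R",630,335)): print(n,np.round(zat(a,u,v)*1000,1))
p=ring(c,(255,90,380,228),.045,45,60)
E
```

```text
L [541.7  59.   44.8]
R [510.1  21.9  45. ]
T [542.3  24.   44.4]
B [505.   60.2  44.6]
TL [551.3  41.9  44.5]
BR [497.9  39.4  44.5]
ear [497.2  67.9  45.1]
fork [562.   18.2  36.5]
fork [550.    5.9  36.6]
base [568.6  66.6  11.9]
base [482.   18.6  12. ]
bench [ 5.150e+02  2.576e+02 -2.000e-01]
hub [525.8  40.9  70.8]
sep on block [477.6 244.2  19.5]
bench [595.4 213.1  -0. ]
disc L [ 497.1 -265.    28.6]
disc R [ 510.9 -313.6   28.7]
ctr [0.51573402 0.06026638] px [306.73139826 184.83241134] ear yaw -1.1798890544022416 rmax 0.06824374272801813 rmed 0.0491763224693997
```

Plate top reads 44.4–45.0 mm all round (home is 45), flat, and the hub axis is at (525.8,40.9). The separator is home. Next is the disc.

Run:
```python
from h import *
a=dict(np.load("pics/w1.npz")); s=dict(np.load("pics/scene0.npz"))
f,e=plane(a,608,324,.029),plane(a,620,288,.029); print(f,e,np.arctan2(*(e-f)[1::-1]))
f,e=plane(s,182,281.5,.029),plane(s,194,291,.029); print(f,np.arctan2(*(e-f)[1::-1]))
plan([*plane(a,608,324,.029)[:2],.17],-1.5)
```

```text
[ 0.51307103 -0.28319028  0.029     ] [ 0.55375922 -0.26944297  0.029     ] 0.3258278383885074
[ 0.51895878 -0.28687115  0.029     ] 0.2852024828391651
t 12.25 pos [0.4901 0.075  0.1584] yawx -2.3443 y-axis [ 5.e-04 -6.e-04 -1.e+00] open 0.985 F [ 1.1 -0.5  0.8] q6 2.26
shift cm [24.02 -1.13 26.67]
rotvec [-7.000e-04 -8.443e-01  4.000e-04]
shift cm after turn [35.9  -1.16 -0.24]
```

```bash
python3 -m jog '[[[2.5,-0.1,2.8],[0,0,0],8.5],[[2.5,-0.1,2.8],[0,0,0],8.5],[[2.5,-0.1,2.8],[0,0,0],8.5],[[2.5,-0.1,2.8],[0,0,0],8.5],[[2.5,-0.1,2.8],[0,0,0],8.5],[[2.5,-0.1,2.8],[0,0,0],8.5],[[2.5,-0.1,2.8],[0,0,0],8.5],[[2.5,-0.1,2.8],[0,0,0],8.5],[[2.5,-0.1,2.8],[0,0,0],8.5],[[1.5,-0.1,1.5],[0,0,0],8.5]]'
python3 -m jog '[[[0,0,0],[0,-0.12,0],8.5],[[0,0,0],[0,-0.12,0],8.5],[[0,0,0],[0,-0.12,0],8.5],[[0,0,0],[0,-0.12,0],8.5],[[0,0,0],[0,-0.12,0],8.5],[[0,0,0],[0,-0.12,0],8.5],[[0,0,0],[0,-0.12,0],8.5],[[0,0,0],[0,-0.12,0],8.5],[[0,0,0],[0,-0.12,0],8.5],[[0,0,0],[0,0,0],8.5]]'
python3 - <<'E'
from h import *
from bench import imaging
plan([.513,-.284,.0105],-1.26)
c=imaging.camera('wrist');np.savez('pics/w7.npz',**c);cv2.imwrite('pics/w7.png',c['frame'][:,:,::-1]);print(proj(c,[.513,-.284,.029]))
E
```

```text
time_s: 13.08
eef_pos: [0.5162, -0.2984, 0.1686]
eef_rot: [-0.279, 0.278, -0.649, 0.651]
wrist_force: [-0.1, 0.4, 0.8]
opening: 0.993
time_s: 13.92
eef_pos: [0.5117, -0.3147, 0.1619]
eef_rot: [-0.58, 0.581, -0.406, 0.403]
wrist_force: [0.7, 0.3, 0.3]
opening: 0.992
t 13.92 pos [ 0.5117 -0.3147  0.1619] yawx -1.2164 y-axis [-4.7e-03  5.0e-04 -1.0e+00] open 0.992 F [0.7 0.3 0.3] q6 0.47
shift cm [-2.8  15.14  1.25]
rotvec [ 0.0043  0.0436 -0.0021]
shift cm after turn [-2.89 15.14  1.06]
[278.59999831 204.32458446]
```

View pics/w7.png

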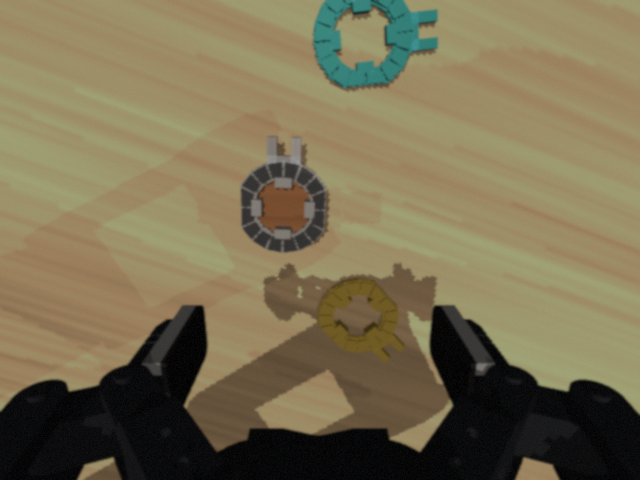

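The dark disc is at (284,208) with its fork at (285,140); its flats are upright, so the jaws already align. Turquoise at (360,40) and yellow at (358,315) are clear of the fingers.

Run:
```python
from h import *
c=dict(np.load("pics/w7.npz")); a=dict(np.load("pics/w1.npz"))
C=plane(c,284,208,.029); E=plane(c,284.7,138,.029); e=E-C
fl=plane(c,285,207,.029); y=np.arctan2(e[1],e[0])
print(C,"yaw",y,"r",np.linalg.norm(e),tri([(c,284,208),(a,608,324)]),[zat(c,u,v)[2] for u,v in((250,190),(318,225),(272,145))])
plan([*C[:2],.0105],y-np.pi/2)
```

```text
[ 0.51177088 -0.28855792  0.029     ] yaw 0.31979357051766233 r 0.049619977492741205 (array([ 0.51114903, -0.28853985,  0.02387028]), [np.float64(0.0007425002607596197), np.float64(0.0007425002607598669)]) [np.float64(0.027981414739691863), np.float64(0.028598602393529956), np.float64(0.026643810972239366)]
t 13.97 pos [ 0.5116 -0.3147  0.1618] yawx -1.2226 y-axis [-4.8e-03  6.0e-04 -1.0e+00] open 0.992 F [ 1.2 -0.7 -0.4] q6 0.48
shift cm [-2.42 15.13  0.97]
rotvec [ 0.0044  0.0284 -0.0021]
shift cm after turn [-2.48 15.13  0.83]
```

```bash
python3 -m jog '[[[-2.45,1,0.85],[0.004,0.028,-0.002],8.5],[[0,3,0],[0,0,0],8.5],[[0,3,0],[0,0,0],8.5],[[0,2.5,0],[0,0,0],8.5],[[0,0,0],[0,0,0],8.5],[[0,0,0],[0,0,0],8.5]]'
python3 -c "
from h import *
plan([.5118,-.2886,.0105],.32-np.pi/2)"
```

```text
time_s: 14.47
eef_pos: [0.5126, -0.2916, 0.0652]
eef_rot: [-0.567, 0.568, -0.42, 0.424]
wrist_force: [-0.7, 0.1, 0.5]
opening: 0.999
t 14.47 pos [ 0.5126 -0.2916  0.0652] yawx -1.2787 y-axis [ 0.003  -0.0035 -1.    ] open 0.999 F [-0.7  0.1  0.5] q6 0.56
shift cm [-0.33  5.47 -0.  ]
rotvec [-0.0018 -0.0279  0.0043]
shift cm after turn [-0.31  5.47  0.02]
```

```bash
python3 -m jog '[[[-0.31,1.0,0],[-0.002,-0.028,0.004],8.2],[[0,2,0],[0,0,0],7.8],[[0,1.3,0],[0,0,0],7.8],[[0,0,0],[0,0,0],7.8],[[0,0,0],[0,0,0],7.8]]'
python3 -c "
from h import *
plan([.5118,-.2886,.0105],.32-np.pi/2)"
```

```text
time_s: 14.88
eef_pos: [0.5147, -0.2916, 0.0253]
eef_rot: [-0.573, 0.574, -0.412, 0.417]
wrist_force: [-0.3, 0.4, 0.2]
opening: 0.913
t 14.88 pos [ 0.5147 -0.2916  0.0253] yawx -1.2513 y-axis [ 0.0052 -0.005  -1.    ] open 0.913 F [-0.3  0.4  0.2] q6 0.54
shift cm [-0.38  1.48 -0.19]
rotvec [-0.0034 -0.0005  0.0064]
shift cm after turn [-0.37  1.48 -0.18]
```

```bash
python3 -m jog '[[[-0.37,0.3,-0.18],[-0.003,0,0.006],7.8],[[0,0,0],[0,0,0],7.8],[[0,0.6,0],[0,0,0],7.8],[[0,0.5,0],[0,0,0],7.8],[[0,0,0],[0,0,0],7.8]]'
python3 -c "
from h import *
plan([.5118,-.2886,.0105],.32-np.pi/2)"
```

```text
time_s: 15.3
eef_pos: [0.5138, -0.2902, 0.0142]
eef_rot: [-0.573, 0.573, -0.412, 0.416]
wrist_force: [0.2, 0.0, -0.3]
opening: 0.912
t 15.30 pos [ 0.5138 -0.2902  0.0142] yawx -1.2513 y-axis [ 0.0047 -0.0038 -1.    ] open 0.912 F [ 0.2  0.  -0.3] q6 0.54
shift cm [-0.21  0.37 -0.14]
rotvec [-0.0033 -0.0005  0.0051]
shift cm after turn [-0.21  0.37 -0.14]
```

```bash
python3 -m jog '[[[-0.21,0.4,-0.14],[-0.003,0,0.005],7.8],[[0,0,0],[0,0,0],7.8],[[0,0,0],[0,0,0],5.5],[[0,0,0],[0,0,0],5.5],[[0,0,0],[0,0,0],5.5],[[0,0,0],[0,0,0],5.5],[[0,0,0],[0,0,0],5.5],[[0,0,0],[0,0,0],5.5],[[0,0,0],[0,0,0],5.5]]'
python3 -c "
from h import *
plan([.5118,-.2886,.0105],.32-np.pi/2)"
python3 -m jog '[[[0,-0.7,0],[0,0,0],5.5],[[0,-1,0],[0,0,0],5.5],[[0,-2,0],[0,0,0],5.5],[[0,-3,0],[0,0,0],5.5],[[0,-4,0],[0,0,0],5.5],[[0,-2,0],[0,0,0],5.5],[[0,0,0],[0,0,0],5.5]]'
python3 - <<'E'
from h import *
from bench import imaging
plan([.5258,.0408,.135],-.768-np.pi/2)
c=imaging.camera('wrist');np.savez('pics/w8.npz',**c)
for u,v in((318,262),(318,395),(250,300),(390,300)): print(zat(c,u,v))
f=c["frame"]; print(f[262,318],f[330,318])
E
```

```text
time_s: 16.05
eef_pos: [0.5118, -0.2886, 0.0102]
eef_rot: [0.573, -0.573, 0.414, -0.414]
wrist_force: [0.3, 0.6, -1.4]
opening: 0.713
t 16.05 pos [ 0.5118 -0.2886  0.0102] yawx -1.2512 y-axis [-0.e+00  2.e-04 -1.e+00] open 0.713 F [ 0.3  0.6 -1.4] q6 0.54
shift cm [-0.   -0.03 -0.  ]
rotvec [-0.0001 -0.0004 -0.0002]
shift cm after turn [-0.   -0.03 -0.  ]
time_s: 16.63
eef_pos: [0.5102, -0.2873, 0.1441]
eef_rot: [0.573, -0.573, 0.416, -0.412]
wrist_force: [0.5, -0.7, -1.3]
opening: 0.706
t 16.63 pos [ 0.5102 -0.2873  0.1441] yawx -1.2513 y-axis [-0.004   0.0037 -1.    ] open 0.706 F [ 0.5 -0.7 -1.3] q6 0.54
shift cm [-30.65   1.03  11.79]
rotvec [ 0.005   1.0875 -0.0029]
shift cm after turn [-24.68   0.91 -21.67]
[ 0.536884   -0.27901008  0.16067384]
[ 0.48385417 -0.29668348  0.16092935]
[ 0.51658168 -0.26054673  0.16320498]
[ 0.53200256 -0.30745557  0.1625941 ]
[124 118 111] [145 126  93]
```

Disc held level. I carry it to the hub and turn it.

```bash
python3 -m jog '[[[-2,0,0.8],[0,0,0],5.5],[[-3.6,0,1.4],[0,0,0],5.5],[[-3.6,0,1.4],[0,0,0],5.5],[[-3.6,0,1.4],[0,0,0],5.5],[[-3.6,0,1.4],[0,0,0],5.5],[[-3.6,0,1.4],[0,0,0],5.5],[[-3.6,0,1.4],[0,0,0],5.5],[[-3.6,0,1.4],[0,0,0],5.5],[[-2,0,0.8],[0,0,0],5.5],[[0,0,0],[0,0,0],5.5]]'
python3 -m jog '[[[0,0,0],[0,0.12,0],5.5],[[0,0,0],[0,0.12,0],5.5],[[0,0,0],[0,0.12,0],5.5],[[0,0,0],[0,0.12,0],5.5],[[0,0,0],[0,0.12,0],5.5],[[0,0,0],[0,0.12,0],5.5],[[0,0,0],[0,0.12,0],5.5],[[0,0,0],[0,0.12,0],5.5],[[0,0,0],[0,0.12,0],5.5],[[0,0,0],[0,0,0],5.5]]'
python3 -c "
from h import *
plan([.5258,.0408,.08],-.770-np.pi/2)"
```

```text
time_s: 17.52
eef_pos: [0.5195, 0.0379, 0.1317]
eef_rot: [-0.57, 0.573, -0.423, 0.41]
wrist_force: [-1.1, 0.6, -1.6]
opening: 0.708
time_s: 18.35
eef_pos: [0.5093, 0.0356, 0.1173]
eef_rot: [0.25, -0.275, 0.664, -0.649]
wrist_force: [0.2, -0.0, -1.3]
opening: 0.704
t 18.35 pos [0.5093 0.0356 0.1173] yawx -2.3813 y-axis [-0.0409  0.0078 -0.9991] open 0.704 F [ 0.2 -0.  -1.3] q6 2.22
shift cm [-1.64  3.66  0.89]
rotvec [ 0.0343 -0.0409  0.0236]
shift cm after turn [-1.52  3.73  0.83]
```

```bash
python3 -m jog '[[[0,0,0],[0.034,-0.041,0.024],5.5],[[0,0,0],[0,0,0],5.5]]'
python3 -c "
from h import *
plan([.5258,.0408,.08],-.770-np.pi/2)"
```

```text
time_s: 18.52
eef_pos: [0.508, 0.0344, 0.115]
eef_rot: [0.277, -0.278, 0.651, -0.65]
wrist_force: [0.5, -0.1, 0.1]
opening: 0.704
t 18.52 pos [0.508  0.0344 0.115 ] yawx -2.3343 y-axis [-2.6e-03  5.0e-04 -1.0e+00] open 0.704 F [ 0.5 -0.1  0.1] q6 2.17
shift cm [-1.7   3.49  0.85]
rotvec [0.0022 0.0065 0.0014]
shift cm after turn [-1.7   3.5   0.83]
```

```bash
python3 -m jog '[[[-1.7,0,0.83],[0.002,0.0065,0.001],5.5],[[0,0,0],[0,0,0],5.5],[[0,1.5,0],[0,0,0],5.5],[[0,1.5,0],[0,0,0],5.5],[[0,0,0],[0,0,0],5.5]]'
python3 -c "
from h import *
plan([.5258,.0408,.065],-.770-np.pi/2)"
```

```text
time_s: 18.93
eef_pos: [0.5243, 0.0389, 0.0825]
eef_rot: [0.276, -0.28, 0.651, -0.649]
wrist_force: [-1.3, 0.4, -1.6]
opening: 0.706
t 18.93 pos [0.5243 0.0389 0.0825] yawx -2.3327 y-axis [-6.5e-03 -2.0e-04 -1.0e+00] open 0.706 F [-1.3  0.4 -1.6] q6 2.18
shift cm [-0.25  1.75 -0.02]
rotvec [0.0045 0.0081 0.0047]
shift cm after turn [-0.24  1.75 -0.03]
```

```bash
python3 -m jog '[[[-0.24,0.3,0],[0.0045,0.008,0.005],5.5],[[0,0,0],[0,0,0],5.5],[[0,0.5,0],[0,0,0],5.5],[[0,0.5,0],[0,0,0],5.5],[[0,0,0],[0,0,0],5.5]]'
python3 -c "
from h import *
plan([.5258,.0408,.055],-.770-np.pi/2)"
```

```text
time_s: 19.35
eef_pos: [0.5257, 0.04, 0.0692]
eef_rot: [0.276, -0.276, 0.651, -0.651]
wrist_force: [0.9, 0.3, -1.3]
opening: 0.711
t 19.35 pos [0.5257 0.04   0.0692] yawx -2.3392 y-axis [-1.e-03  3.e-04 -1.e+00] open 0.711 F [ 0.9  0.3 -1.3] q6 2.19
shift cm [-0.07  1.42 -0.05]
rotvec [0.0009 0.0016 0.0005]
shift cm after turn [-0.06  1.42 -0.05]
```

```bash
python3 -m jog '[[[-0.06,0.3,-0.05],[0.001,0.001,0],5.5],[[0,0.3,0],[0,0,0],5.5],[[0,0,0],[0,0,0],5.5]]'
python3 -m jog '[[[0,0.3,0],[0,0,0],5.5],[[0,0.25,0],[0,0,0],5.5],[[0,0,0],[0,0,0],5.5]]'
python3 -c "
from h import *
plan([.5258,.0408,.052],-.770-np.pi/2)"
```

```text
time_s: 19.6
eef_pos: [0.5262, 0.0408, 0.0632]
eef_rot: [-0.276, 0.276, -0.651, 0.651]
wrist_force: [-0.3, -0.5, -1.9]
opening: 0.707
time_s: 19.85
eef_pos: [0.5264, 0.0408, 0.0574]
eef_rot: [-0.276, 0.276, -0.651, 0.651]
wrist_force: [-0.2, 0.5, -0.5]
opening: 0.707
t 19.85 pos [0.5264 0.0408 0.0574] yawx -2.3397 y-axis [ 1.4e-03 -8.0e-04 -1.0e+00] open 0.707 F [-0.2  0.5 -0.5] q6 2.19
shift cm [ 0.04  0.54 -0.04]
rotvec [-0.0015  0.0011 -0.0004]
shift cm after turn [ 0.04  0.54 -0.04]
```

```bash
python3 -m jog '[[[0.04,0.2,-0.04],[-0.0015,0.001,0],5.5],[[0,0.15,0],[0,0,0],5.5]]'
python3 -m jog '[[[0,0.15,0],[0,0,0],5.5],[[0,0.1,0],[0,0,0],5.5]]'
python3 -m jog '[[[0,0.1,0],[0,0,0],5.5],[[0,0.1,0],[0,0,0],5.5]]'
python3 -m jog '[[[0,0.1,0],[0,0,0],5.5],[[0,0.1,0],[0,0,0],5.5]]'
python3 -c "
from h import *
plan([.5258,.0408,.0355],-.770-np.pi/2)"
```

```text
time_s: 20.02
eef_pos: [0.526, 0.0408, 0.0539]
eef_rot: [0.276, -0.275, 0.651, -0.651]
wrist_force: [-0.5, 0.3, -0.3]
opening: 0.707
time_s: 20.18
eef_pos: [0.5259, 0.0408, 0.051]
eef_rot: [0.276, -0.275, 0.651, -0.651]
wrist_force: [-0.2, 0.4, -0.6]
opening: 0.709
time_s: 20.35
eef_pos: [0.526, 0.0408, 0.0487]
eef_rot: [0.276, -0.275, 0.651, -0.651]
wrist_force: [-0.5, 0.7, -0.2]
opening: 0.704
time_s: 20.52
eef_pos: [0.526, 0.0408, 0.0466]
eef_rot: [0.276, -0.275, 0.651, -0.651]
wrist_force: [-0.6, -0.1, -0.7]
opening: 0.704
t 20.52 pos [0.526  0.0408 0.0466] yawx -2.3408 y-axis [ 5.e-04  4.e-04 -1.e+00] open 0.704 F [-0.6 -0.1 -0.7] q6 2.19
shift cm [ 0.01  1.11 -0.02]
rotvec [-0.0001  0.     -0.0006]
shift cm after turn [ 0.01  1.11 -0.02]
```

```bash
python3 -m jog '[[[0.01,0.12,-0.02],[0,0,0],5.5],[[0,0.12,0],[0,0,0],5.5]]'
python3 -m jog '[[[0,0.15,0],[0,0,0],5.5],[[0,0.15,0],[0,0,0],5.5]]'
python3 -m jog '[[[0,0.12,0],[0,0,0],5.5],[[0,0.1,0],[0,0,0],5.5]]'
python3 -c "
from h import *
plan([.5258,.0408,.0355],-.770-np.pi/2)"
```

```text
time_s: 20.68
eef_pos: [0.5258, 0.0409, 0.044]
eef_rot: [0.276, -0.275, 0.651, -0.651]
wrist_force: [-0.4, 0.1, -0.4]
opening: 0.709
time_s: 20.85
eef_pos: [0.5259, 0.0408, 0.0408]
eef_rot: [-0.276, 0.275, -0.651, 0.651]
wrist_force: [-0.4, 0.3, -1.2]
opening: 0.707
time_s: 21.02
eef_pos: [0.5261, 0.0407, 0.0388]
eef_rot: [-0.276, 0.275, -0.651, 0.651]
wrist_force: [-3.0, -0.4, 9.4]
opening: 0.705
t 21.02 pos [0.5261 0.0407 0.0388] yawx -2.3406 y-axis [ 9.e-04  1.e-04 -1.e+00] open 0.705 F [-3.  -0.4  9.4] q6 2.19
shift cm [ 0.02  0.33 -0.03]
rotvec [-0.0006  0.0002 -0.0006]
shift cm after turn [ 0.02  0.33 -0.02]
```

Contact at 9 N with the disc 10 mm down the splines: the tips are probably on the separator again. I relax, release so it drops, lift, and check.

```bash
python3 -m jog '[[[0,-0.08,0],[0,0,0],5.5],[[0,0,0],[0,0,0],5.5],[[0,0,0],[0,0,0],6.6],[[0,0,0],[0,0,0],7.2],[[0,0,0],[0,0,0],7.8],[[0,0,0],[0,0,0],7.8],[[0,0,0],[0,0,0],7.8]]'
python3 -m jog '[[[0,-0.5,0],[0,0,0],7.8],[[0,-1,0],[0,0,0],7.8],[[0,-2,0],[0,0,0],8],[[0,-3,0],[0,0,0],8.4],[[0,-3,0],[0,0,0],8.4],[[0,-2,-2.5],[0,0,0],8.4],[[0,-1,-2.5],[0,0,0],8.4],[[0,0,0],[0,0,0],8.4]]'
python3 - <<'E'
from h import *
from bench import imaging
plan(None)
c=imaging.camera('wrist');np.savez('pics/w9.npz',**c);cv2.imwrite('pics/w9.png',c['frame'][:,:,::-1])
print(proj(c,[.5258,.0408,.054]))
R=np.array([.5258,.0408,0])
for k in range(8):
    t=-.77+k*np.pi/4+.1; X=R+[.028*np.cos(t),.028*np.sin(t),.054]; u,v=np.round(proj(c,X)).astype(int); print((u,v),np.round(zat(c,u,v,1)*1000,1))
E
```

```text
time_s: 21.6
eef_pos: [0.5263, 0.0407, 0.0394]
eef_rot: [-0.276, 0.275, -0.651, 0.651]
wrist_force: [-0.2, -0.3, 0.8]
opening: 0.912
time_s: 22.27
eef_pos: [0.4894, 0.0758, 0.1747]
eef_rot: [0.275, -0.274, 0.652, -0.651]
wrist_force: [-0.3, 0.3, -0.7]
opening: 0.988
t 22.27 pos [0.4894 0.0758 0.1747] yawx -2.3434 y-axis [ 1.9e-03  9.0e-04 -1.0e+00] open 0.988 F [-0.3  0.3 -0.7] q6 2.26
[318.11326588 153.18338423]
(np.int64(314), np.int64(109)) [547.7  23.2  54.3]
(np.int64(285), np.int64(126)) [553.4  44.1  53.9]
(np.int64(276), np.int64(157)) [543.6  62.7  54. ]
(np.int64(292), np.int64(185)) [522.7  68.8  52.3]
(np.int64(322), np.int64(194)) [504.   58.2  53.5]
(np.int64(350), np.int64(180)) [497.9  37.7  54.3]
(np.int64(360), np.int64(149)) [508.3  18.9  53.5]
(np.int64(345), np.int64(119)) [529.3  13.1  53.7]
```

View pics/w9.png

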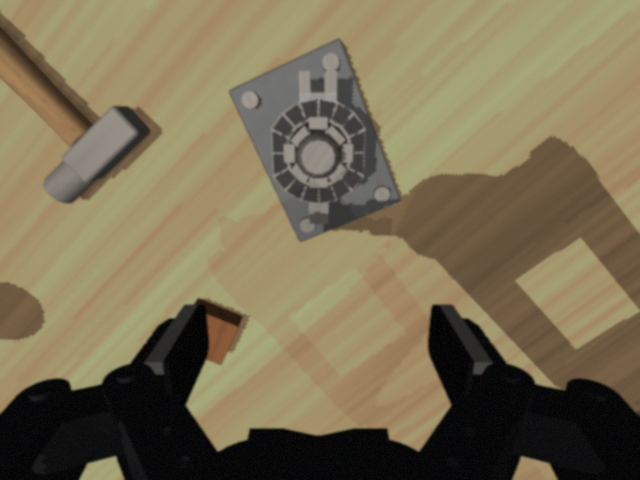

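The disc's top reads about 54 mm all round (home is 54) and it lies flat. Its fork is at (317,85) over the fitted fork, and the separator's ear at (318,208) is opposite. The gripper is clear, so I hand in.

```bash
python3 -c "
from bench import ctrl
print(ctrl.hand_in())"
```

```text
the job is handed in; nothing more can be done
None
```

Both plates are on the hub and released. I handed the job in at about 22 s; hand-in reports no verdict.

- **Separator:** it slid down between the splines with no more than about 2 N on the wrist. Its top then measured 44.4–45.1 mm above the bench at every point checked, against 45 mm when home. Its ear lies opposite the fitted ear.
- **Friction disc:** it also went down without catching on the splines. Its top measured 53.5–54.3 mm, with one reading of 52.3 mm that I put down to noise, against 54 mm when home. Its fork lies directly over the fitted fork.
- **Forces:** near the end of each descent the wrist force rose, to about 20 N for the separator and 10 N for the disc. I took this to be the fingertips landing on the plate below. I did not confirm that directly. Each time I backed off and opened the gripper, and the plate dropped the last few millimetres by itself.
- **Measurement disagreement:** triangulating from the scene and side cameras put the hub about 5 mm away from where the wrist views had it. I used the wrist views, and both plates went on without side load until that final contact.
- **Other things on the bench:** I saw no contact with the hammer, spanner, can or look-alike discs. The hammer was in place in the last picture, but I did not check the spanner or can again at the end.

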